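# Swing a chair rail home against the bench dog

### The job

On the setting-out board, the long chair rail lies askew with one end beside the steel post. Push its free end so that the rail pivots about the post and swings in until it lies along the wooden fence, its other end staying beside the post. Slide it flat on the board without lifting it, and leave the shorter spare rail alone.

Things in the scene. Friction and masses are not known exactly. Their poses are not given: they have to be found in the camera images.
- rail: the long wooden chair rail lying askew on the board: 260 mm long, 36 wide, 30 high, plus a 20 mm long slimmer tenon at each end; about 200 g, loose. Origin: underside, centreline, 30 mm from the shoulder beside the post; x along it to the free end, 230 mm away; z up. Starts 17 to 32 degrees off the fence line, the post 2 to 11 mm clear of its +y side, near the origin
- rail_tip (a point): centre of the rail's free-end shoulder, 230 mm along the rail's x from its origin and 15 mm above its underside
- jig: fixed 12 mm plywood board, 400 x 310 mm. Origin: axis of its steel post (24 mm diameter, 45 mm tall above the board), at the board's underside; x along the fence, z up. Fence: dark strip 20 mm high above the board, x 80 to 280 mm, its face to the rail at y = -54 mm. Rail home: against that face, centreline at y = -36 mm, x along jig x, pushed there from its +y side
- spare_rail: the spare rail, of the same section but only 160 mm long between shoulders, loose on the bench beside the board; origin at the middle of its underside, x along it; to be left alone

How it is judged:
At the end, for the whole second after the job is handed in: The long rail lies flat and at rest on the board along the fence: its free end within 15 mm of its place against the fence, in line with the fence within 10 degrees, and its origin, at the other end, within 60 mm of the post's axis (y of rail_tip in the frame of jig between -0.051 and -0.021 m and angle between the x axis of rail and the x axis of jig, either way round below 0.175 rad and horizontal distance between rail and jig below 0.06 m and height (world z) of rail below 0.02 m and height (world z) of rail_tip below 0.035 m and linear speed of rail below 0.01 m/s); the robot touches nothing.
It fails at once if the rail is lifted or tipped off the board (either end raised by more than 15 mm) (height (world z) of rail above 0.027 m or height (world z) of rail_tip above 0.042 m).
It fails at once if the rail's pivot end leaves the post (its origin more than 70 mm from the post's axis) (horizontal distance between rail and jig above 0.07 m).
It fails at once if the spare rail is moved by more than 20 mm (distance of spare_rail from where it was at the start of the episode above 0.02 m).
It also fails if it takes over 29 s, if anything falls off the work surface, if the arm or the gripper's body presses on something with over 40 N, if the wrist force passes 120 N, or if a joint passes its speed limit or range.

### The arm

A 6-joint arm with a two-finger parallel gripper is mounted at the origin on the work surface. World frame = base frame: x ahead of the robot, y to its left, z up, the work surface at z = 0. Lengths are in m, angles in rad, forces in N, time in s.
With the tool pointing down it reaches from about 0.375 to 0.975 m from the base axis. Payload 3.8 kg.
Tool frame: the origin (TCP) lies at the very end of the fingers, on their centre line; the grasp point (between the pads) lies 19 mm behind it; z points along the fingers, y is the line along which they close (so a half turn about z gives the same grasp; the last joint's range is limited). The gripper opens to 85 mm and grips with 20 to 120 N. Pads are 22 mm wide; open, the fingers measure 114 mm over their backs; the gripper's body (76 mm by 85 mm) begins 54 mm behind the grasp point. The pads swing forward as they close: fully open they stand 13 mm farther back than shut.
Start: joints at [-1.253, 0.264, 1.604, -0, 1.274, -0.037], TCP at [0.234, -0.633, 0.193] pointing down, gripper open.
Joint ranges: [-2.63, 2.63], [-0.94, 2.18], [0.31, 2.57], [-1.31, 4.45], [0, 2.66], [-2.55, 2.55]. Speed limits (rad/s): [2.57, 2.57, 3.14, 3.14, 3.14, 3.14].

### API

Orientations are given as a rotation vector (axis times angle).
In Python, from workcell import * gives the robot as it stands.
- The arm moves only by the shell command python3 -m crank 'ROWS' [OPENING] [FORCE]. ROWS is JSON, a list that holds one entry, the list of rows, each a list of 6 numbers: the shift along the tool's x, y, z in cm, then the turn, a rotation vector about the tool's x, y, z in rad. In form: [[[dx, dy, dz, ax, ay, az], ...]]. A call has 1 to 8 rows; each row shifts and turns the commanded pose from where the row before left it, along the tool's axes as they then stand; what a row does not reach is not made up. A row lasts 1/12 s, in which the tool goes at most 41.7 mm and 7.16 degrees, less where a joint would pass 70% of its speed; a pose out of reach is approached as far as the arm can. A call with a gripper value outside its range is refused whole. OPENING is the finger opening in cm, from 0 to 8.54, set as the call begins (- or left out, the last holds). The fingers move at their own pace and stop on an object; FORCE is the grip in N (left out, the last holds). Time passes only in rows, so rows that do not move let the fingers close. It gives the time, the measured TCP pose, the force, the opening and the grip force at its end, in the units of the state.
- read_state(): the state, without advancing time (a new reading comes with each control period).
- read_camera(name): name is "side" or "top" or "wrist"; returns the picture (400x640x3 uint8, blue, green, red); there is no depth.
- camera_model(name): a dict with "camera_matrix" (3x3 intrinsics, pixels), "k1" (the pictures are not rectified: a ray, as slopes to the right and down, at radius r is drawn at 1 + k1 r^2 times it, then the intrinsics apply), "R" (3x3) and "t" (3): a world point X has camera coordinates R X + t. Camera axes: x right, y down, z forward; pixel columns grow to the right and rows downward; lengths in m; the calibration is good to about 2 mm. A picture is of the moment at which its call begins: read the wrist's pose just before it. camera_model takes no time and is no camera call; for the wrist camera it gives the pose at the moment of the call.
- finish_job(): hands the job in; it is judged then, once.
The state is a dict: "time": time; "q": joint angles; "joint_vel": joint speeds; "joint_torque": joint torques, N m; "tool_pos": TCP position; "tcp_rot": TCP orientation; "wrist_force": force on the tool from outside, world axes, zero at the start; "torque": the same for the moment, N m; "width": opening from 0.0 (shut) to 1.0 (fully open); "grip_force": force on a finger pad.
Only numpy, scipy, OpenCV 4.12 (cv2) and the standard library are available. Lean on these libraries where they do the work, as an engineer would, in place of code of your own. Each camera call takes 0.05 s, during which the arm holds its last target. There are 200 camera calls.

## Working session

There is one attempt and no reset: what is moved stays moved. The work goes in short steps, Python scripts to look and compute and a shell command to move; the robot and the scene stay as the last step left them, time stands still between calls to the robot, and variables do not carry over. Pictures are saved under pics/ and viewed, at most 10 in all, crops included, and the job is handed in when it is done.

```bash
mkdir -p pics; cat > h.py <<'E'
from workcell import *
import numpy as np, cv2
def w(name,uv,z):
    m=camera_model(name);K=np.array(m["camera_matrix"]);R=np.array(m["R"]);t=np.array(m["t"])
    out=[]
    for u,v in uv:
        p=np.linalg.solve(K,[u,v,1])[:2];q=p.copy()
        for _ in range(20): q=p/(1+m["k1"]*(q@q))
        d=R.T@np.r_[q,1];c=-R.T@t
        out.append(c+d*(z-c[2])/d[2])
    return np.array(out)
E
python3 - <<'E'
from h import *
s=read_state();print(s["time"],s["tool_pos"],s["tcp_rot"],s["width"])
a=read_camera("top");cv2.imwrite("pics/top0.png",cv2.resize(a,(800,500)))
cv2.imwrite("pics/side0.png",read_camera("side"))
E
```

```text
0.0 [ 0.23422278 -0.63219567  0.19127912] [-3.09012953e+00 -5.54011264e-01  4.89146723e-04] 1.0007332363671184
```

View pics/top0.png

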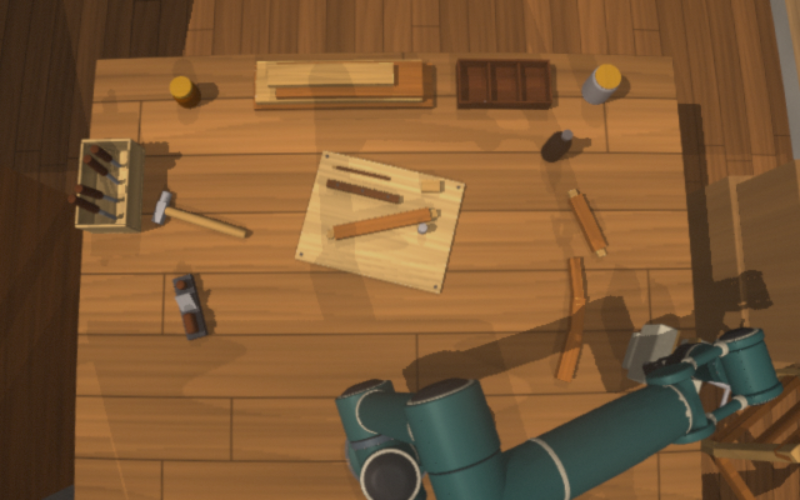

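View pics/side0.png

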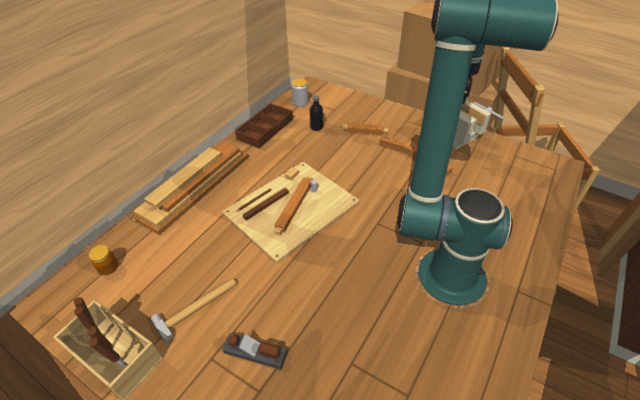

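The top view (800x500) shows the post at about (423,229), the rail from (333,232), its free end, to (436,215), the fence from (328,184) to (400,199), and the spare rail at (588,222), far away. I'll enlarge the board.

```bash
python3 - <<'E'
from h import *
a=read_camera("top")[115:240,230:380];cv2.imwrite("pics/top1.png",cv2.resize(a,None,fx=4.8,fy=4.8,interpolation=cv2.INTER_CUBIC))
E
```

```text
(no output)
```

View pics/top1.png

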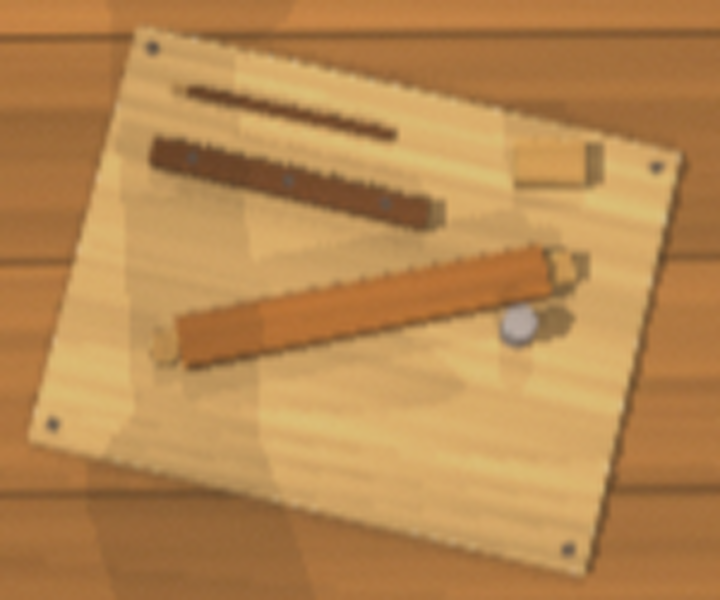

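The crop shows the rail's free shoulder centred near (183,343), its pivot shoulder near (547,271), the post top at (520,323), and the fence face line from (152,166) to (426,229).

```bash
python3 - <<'E'
from h import *
f=lambda L,z:w("top",[((x-2)/4.8+230,(y-2)/4.8+115) for x,y in L],z)
r=f([(183,343),(547,271)],.042);p=f([(520,323)],.057)[0];fe=f([(152,166),(426,229)],.032)
print(r,p,fe)
x=fe[0]-fe[1];print("L",np.linalg.norm(r[0]-r[1]),np.linalg.norm(x));x/=np.linalg.norm(x)
z=np.array([0,0,1]);y=np.cross(z,x)
for q in [*r,*fe]: print("jig",(q-p)@x,(q-p)@y)
print("jig yaw",np.degrees(np.arctan2(x[1],x[0])))
s=read_state();
from scipy.spatial.transform import Rotation as Ro
print(Ro.from_rotvec(s["tcp_rot"]).as_matrix(),s["time"],s["q"])
E
```

```text
[[ 0.57075007  0.13717921  0.042     ]
 [ 0.61927606 -0.11468345  0.042     ]] [ 0.58020946 -0.09427886  0.057     ] [[ 0.69852866  0.16024886  0.032     ]
 [ 0.6517575  -0.03144304  0.032     ]]
L 0.2564947773936131 0.19731529616631746
jig 0.22261938686132268 0.06405409056988084
jig -0.010562810598002587 -0.04278987799287604
jig 0.27531989783603744 -0.054614494610439525
jig 0.07800460166971997 -0.05461449461043953
jig yaw 76.28823108642501
[[ 9.37717291e-01  3.47398868e-01 -5.55724969e-04]
 [ 3.47399304e-01 -9.37715725e-01  1.71537492e-03]
 [ 7.48072639e-05 -1.80159519e-03 -9.99998374e-01]] 0.15 [-1.25290581e+00  2.64582106e-01  1.60508425e+00  8.66150299e-06
  1.27372943e+00 -3.69083335e-02]
```

Everything agrees: the rail is 24.6° off, the jig yaw is 76.3°, and the fence face is at -54.6 mm. I'll turn the tool so its x points along jig -y (its y then lies along jig -x), shut the fingers and travel over.

```bash
python3 -m crank '[[[3,0,0,0,0,0.1186],[3,0,0,0,0,0.1186],[3,0,0,0,0,0.1186],[3,0,0,0,0,0.1186],[3,0,0,0,0,0.1186],[0,-4,0,0,0,0],[0,-4,0,0,0,0],[0,-4,0,0,0,0]]]' 0 40
python3 -m crank '[[[0,-4,0,0,0,0],[0,-4,0,0,0,0],[0,-4,0,0,0,0],[0,-4,0,0,0,0],[0,-4,0,0,0,0],[0,-4,0,0,0,0],[0,-4,0,0,0,0],[0,-4,0,0,0,0]]]'
cat > t.py <<'E'
from h import *
from scipy.spatial.transform import Rotation as Ro
s=read_state();M=Ro.from_rotvec(s["tcp_rot"]).as_matrix()
d=s["tool_pos"]-np.array([.5802,-.0943,0]);x=np.array([.237,.9715,0]);y=np.array([-.9715,.237,0])
print("t",s["time"],"pos",s["tool_pos"],"jig",d@x,d@y,"x-yaw",np.degrees(np.arctan2(M[1,0],M[0,0])),"q6",s["q"][5],"F",s["wrist_force"],s["width"])
E
python3 t.py
```

```text
time: 0.82
tool_pos: [0.4101, -0.4974, 0.1904]
tcp_rot: [-3.117, 0.374, 0.003]
wrist_force: [0.8, 0.7, -0.3]
width: -0.0
grip_force: 0.0
time: 1.48
tool_pos: [0.485, -0.186, 0.1924]
tcp_rot: [-3.119, 0.374, 0.0]
wrist_force: [0.6, -0.1, 0.0]
width: -0.0
grip_force: 0.0
t 1.4833 pos [ 0.48502146 -0.18604771  0.19241968] jig -0.11169020945069348 0.0707217420240532 x-yaw -13.666599352218386 q6 1.3949889356048932 F [ 0.64126398 -0.14095278  0.0332123 ] -0.00014720394026092987
```

```bash
python3 -m crank '[[[-0.8,-3.8,0,0,0,0],[-0.8,-3.8,0,0,0,0],[-0.8,-3.8,0,0,0,0],[-0.8,-3.8,0,0,0,0],[-0.8,-3.8,0,0,0,0],[-0.8,-3.8,0,0,0,0],[-0.2,-3,0,0,0,0],[0,0,0,0,0,0]]]' >/dev/null
python3 -m crank '[[[0,0,0,0,0,0],[0,0,0,0,0,0]]]' >/dev/null; python3 t.py
```

```text
t 2.3167 pos [0.4971206  0.07421073 0.19224079] jig 0.14401835468221574 0.12064867461389711 x-yaw -13.596701216182693 q6 1.907441082350329 F [-0.37060201  0.29866868  0.48525162] -0.003674824356834506
```

```bash
python3 -m crank '[[[0,-2.6,1,0,0,0],[0,-2.5,3,0,0,0],[0,0,3,0,0,0],[0,0,3,0,0,0],[0,0,3,0,0,0],[0,0,2,0,0,0],[0,0,0,0,0,0],[0,0,0,0,0,0]]]' >/dev/null; python3 t.py
python3 - <<'E'
from h import *
a=read_camera("side")[140:270,200:380];cv2.imwrite("pics/side1.png",cv2.resize(a,None,fx=4,fy=4))
E
```

```text
t 2.9833 pos [0.50823172 0.12237036 0.04139929] jig 0.1934387666890856 0.12126806297617174 x-yaw -13.762976271200218 q6 1.9999442446075617 F [-0.187921   -0.36402108  0.14074516] 0.0008947764294917748
```

View pics/side1.png

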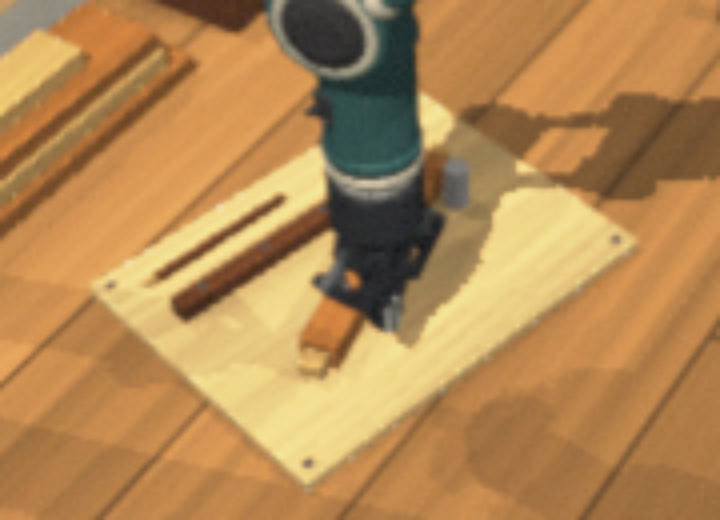

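The view shows the fingertip at (390,325), on the near (+y) side of the rail and close to its free end; the rail is untouched. Next: lower, then push.

```bash
python3 -m crank '[[[0,0,0.9,0,0,0],[0,0,0.9,0,0,0],[0,0,0,0,0,0],[0.8,0,0,0,0,0],[0.8,-0.1,0,0,0,0],[0.8,-0.2,0,0,0,0],[0.6,-0.2,0,0,0,0],[0.6,-0.2,0,0,0,0]]]' >/dev/null; python3 t.py
python3 -m crank '[[[0.6,-0.2,0,0,0,0],[0.6,-0.2,0,0,0,0],[0.6,-0.1,0,0,0,0],[0.6,-0.1,0,0,0,0],[0.6,-0.1,0,0,0,0],[0.6,-0.1,0,0,0,0],[0,0,0,0,0,0]]]' >/dev/null; python3 t.py
python3 - <<'E'
from h import *
a=read_camera("side")[140:270,200:380];cv2.imwrite("pics/side2.png",cv2.resize(a,None,fx=4,fy=4))
E
```

```text
t 3.7 pos [0.54773752 0.12247477 0.02501782] jig 0.2029030775730327 0.0829129156641628 x-yaw -13.655280352941329 q6 1.9847353596896076 F [ 0.51144451 -0.31535176 -0.17061553] 2.8562191330878596e-05
t 4.2833 pos [0.58455699 0.12154728 0.02479214] jig 0.21072823825508974 0.04692298446891419 x-yaw -13.660997874374118 q6 1.9726713876624122 F [ 0.25676855  0.01356287 -0.31673512] -0.0003130538950125762
```

View pics/side2.png

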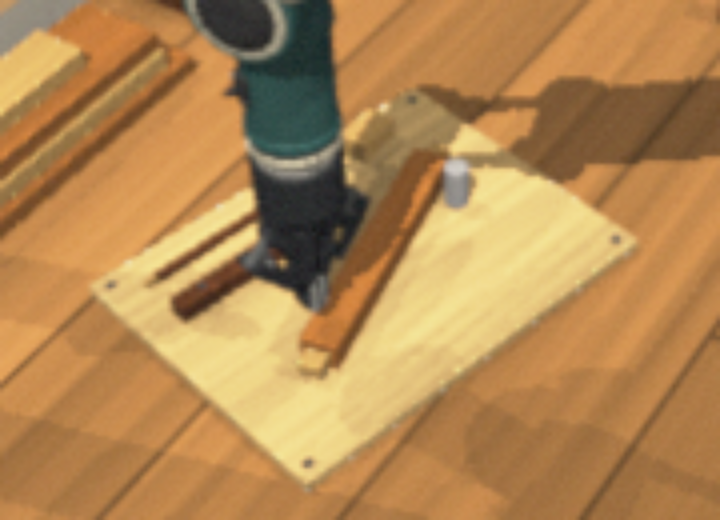

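The rail has not moved (tenon still at (315,360)) and the fingertip appears at (315,305), left of it. I'll check this by projecting the points.

```bash
cat >> h.py <<'E'
def proj(name,P):
    m=camera_model(name);P=np.atleast_2d(P).astype(float)@np.array(m["R"]).T+np.array(m["t"])
    q=P[:,:2]/P[:,2:];q=q*(1+m["k1"]*(q**2).sum(1,keepdims=True));K=np.array(m["camera_matrix"])
    return np.c_[q,np.ones(len(q))]@K.T
E
python3 - <<'E'
from h import *
f=lambda P:((proj("side",P)[:,:2]-[200,140])*4).round()
s=read_state()
print("tcp",f(s["tool_pos"]),"tcp before",f([.5082,.1224,.0414]))
print("tip top",f([.5707,.1372,.042]),"pivot top",f([.6193,-.1147,.042]),"post",f([.5802,-.0943,.057]))
cv2.imwrite("pics/top2.png",cv2.resize(read_camera("top")[115:240,230:380],None,fx=4.8,fy=4.8,interpolation=cv2.INTER_CUBIC))
E
```

```text
tcp [[315. 335.]] tcp before [[386. 357.]]
tip top [[315. 339.]] pivot top [[429. 150.]] post [[452. 165.]]
```

View pics/top2.png

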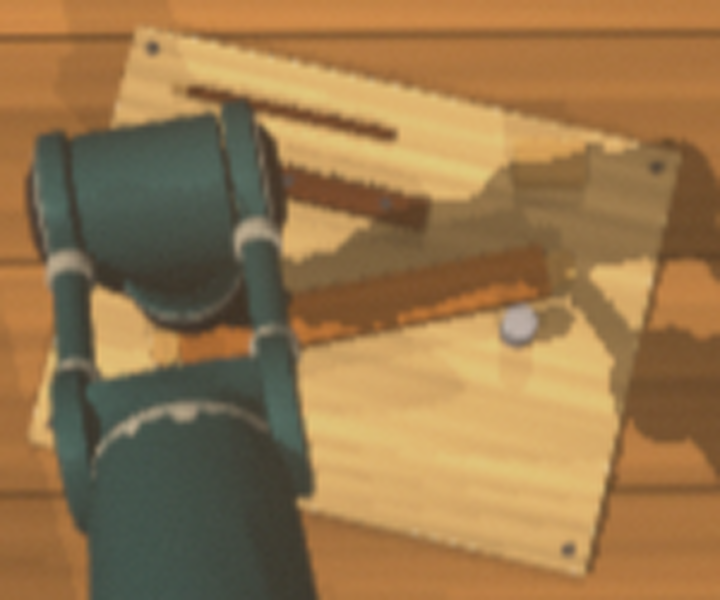

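The reported TCP projects about 30 crop-px below the visible fingertip in both views, so the tip seems to ride higher than reported and passed over the rail. I'll raise, go back, and measure the real tip height.

```bash
python3 -m crank '[[[0,0,-2,0,0,0],[0,0,-2,0,0,0],[-3,0.5,0,0,0,0],[-3,0.5,0,0,0,0],[-2,0.5,0,0,0,0],[0,0,0,0,0,0],[0,0,0,0,0,0]]]' >/dev/null; python3 t.py
python3 - <<'E'
from h import *
f=lambda P:((proj("side",P)[:,:2]-[200,140])*4).round()
for h in (0,.01,.02,.03): print(h,f([.58456,.12155,.0248+h]),f([.5082,.1224,.0414+h]))
s=read_state();u,v=proj("side",s["tool_pos"])[0,:2].astype(int)
a=read_camera("side")[v-40:v+20,u-40:u+40]
b=read_camera("wrist")
a=cv2.resize(a,(640,480),interpolation=cv2.INTER_CUBIC);cv2.drawMarker(a,(320,320),(0,0,255))
cv2.imwrite("pics/s3.png",a)
cv2.imwrite("pics/w3.png",b)
E
```

```text
t 4.9667 pos [0.50036272 0.12594208 0.06449532] jig 0.19504374116307613 0.12975929032059216 x-yaw -13.609598937051327 q6 2.0066648018828284 F [ 0.71893743  0.39830354 -0.2229152 ] -0.0006368196247138673
0 [[315. 334.]] [[386. 357.]]
0.01 [[314. 327.]] [[386. 350.]]
0.02 [[313. 319.]] [[385. 342.]]
0.03 [[312. 311.]] [[384. 334.]]
```

View pics/s3.png

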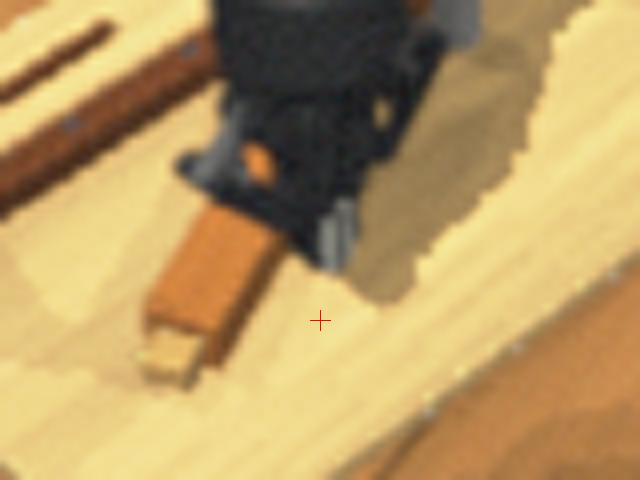

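View pics/w3.png

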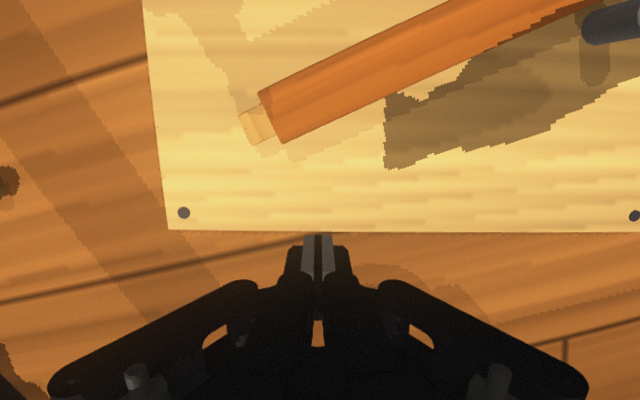

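The side crop puts the fingertip at (335,270) against the expected (320,320). The wrist view shows the fingers shut with tips at (317,235), and rail end corners at (258,92) and (285,142). I'll triangulate the tip and cross-check.

```bash
python3 - <<'E'
from h import *
s=read_state();T=s["tool_pos"]
print("wrist rail end",w("wrist",[(258,92),(285,142)],.042).mean(0),"top said .5707 .1372; bolt->",w("wrist",[(184,213)],.012), "top bolt",w("top",[((52-2)/4.8+230,(425-2)/4.8+115)],.012))
print("post wrist base",w("wrist",[(597,27)],.057))
u,v=proj("side",T)[0,:2].astype(int); px=(u-40+335/8,v-40+268/8)
print("tcp in wrist",proj("wrist",T))
def line(n,p): return w(n,[p],0.)[0],w(n,[p],.2)[0]
a0,a1=line("side",px);b0,b1=line("wrist",(317,237))
da=(a1-a0)/np.linalg.norm(a1-a0);db=(b1-b0)/np.linalg.norm(b1-b0)
t=np.linalg.lstsq(np.c_[da,-db],b0-a0,rcond=None)[0]
print("tri",a0+da*t[0],b0+db*t[1],"tcp",T,"camw",-np.array(camera_model("wrist")["R"]).T@camera_model("wrist")["t"])
E
```

```text
wrist rail end [0.57036804 0.1394379  0.042     ] top said .5707 .1372; bolt-> [[0.51627836 0.23145148 0.012     ]] top bolt [[0.51848483 0.23122198 0.012     ]]
post wrist base [[ 0.57777481 -0.05590623  0.057     ]]
tcp in wrist [[318.08224485 224.50939171   1.        ]]
tri [0.50129957 0.12041334 0.09272753] [0.50597729 0.12585931 0.09129598] tcp [0.50254608 0.12606592 0.06501666] camw [0.57270639 0.10926068 0.24619418]
```

The wrist camera agrees with the robot pose and the rail. The real fingertip sits about 27 mm above the reported TCP, so I'll go lower, watching the force.

```bash
python3 -m crank '[[[0,0,2,0,0,0],[0,0,2,0,0,0],[0,0,1.5,0,0,0],[0,0,0,0,0,0]]]' >/dev/null; python3 t.py; python3 -m crank '[[[0,0,0.4,0,0,0],[0,0,0.4,0,0,0],[0,0,0.4,0,0,0],[0,0,0,0,0,0],[0,0,0,0,0,0]]]' >/dev/null; python3 t.py
```

```text
t 5.4 pos [0.49988774 0.1252967  0.00646486] jig 0.19430418890859463 0.13006777798915228 x-yaw -13.66986287355292 q6 2.006682908339454 F [-0.65187373 -0.08225168 -0.42156259] -8.121448869567563e-05
t 5.8167 pos [ 0.50213418  0.12598798 -0.0020439 ] jig 0.19550817677300694 0.12804919803959836 x-yaw -13.652221323953654 q6 2.0067756310465175 F [ 0.2881167  -0.60134631 -0.23396702] -0.0011421377694335383
```

```bash
python3 -m crank '[[[0.8,0,0,0,0,0],[0.8,0,0,0,0,0],[0.8,0,0,0,0,0],[0.8,0,0,0,0,0],[0.6,0,0,0,0,0],[0.6,-0.1,0,0,0,0],[0.6,-0.2,0,0,0,0]]]' >/dev/null; python3 t.py
python3 -m crank '[[[0.6,-0.2,0,0,0,0],[0.6,-0.2,0,0,0,0],[0.6,-0.2,0,0,0,0],[0,0,0,0,0,0]]]' >/dev/null; python3 t.py
python3 - <<'E'
from h import *
a=read_camera("side")[140:270,200:380];cv2.imwrite("pics/side4.png",cv2.resize(a,None,fx=4,fy=4))
E
```

```text
t 6.4 pos [ 0.5510732   0.11682244 -0.00262882] jig 0.19820240134700093 0.07833270287811568 x-yaw -13.676784478268239 q6 1.9738559249173957 F [-1.21139712 -0.13639805  1.02352261] 0.004014982478501603
t 6.7333 pos [ 0.57179293  0.11886616 -0.00218056] jig 0.20509844533268606 0.058687847636846126 x-yaw -13.642350555511731 q6 1.9713965995054274 F [0.66062635 0.06523278 0.02438634] -0.0009001012917075192
```

View pics/side4.png

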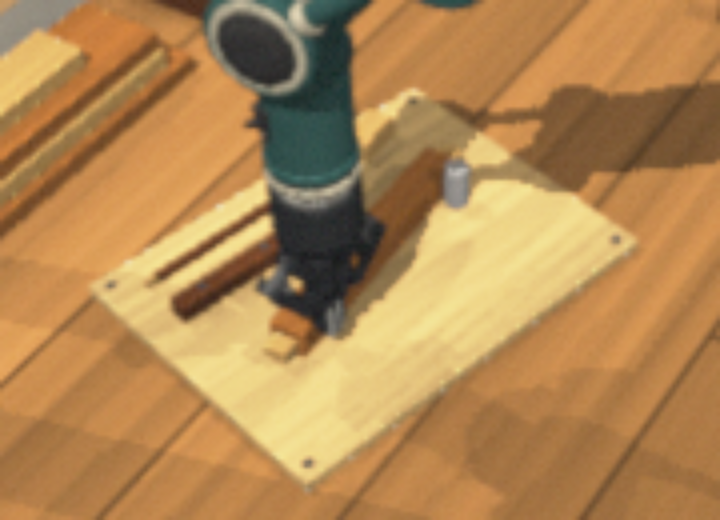

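The tenon has moved from (315,360) to (282,345) and the pivot end is still beside the post. The rail is swinging in, so I'll keep pushing.

```bash
python3 -m crank '[[[0.7,-0.2,0,0,0,0],[0.7,-0.1,0,0,0,0],[0.7,-0.1,0,0,0,0],[0.7,-0.1,0,0,0,0],[0.7,0,0,0,0,0],[0.7,0,0,0,0,0],[0.6,0,0,0,0,0],[0,0,0,0,0,0]]]' >/dev/null; python3 t.py
python3 -m crank '[[[0.4,0,0,0,0,0],[0.4,0,0,0,0,0],[0.3,0,0,0,0,0],[0,0,0,0,0,0]]]' >/dev/null; python3 t.py
python3 - <<'E'
from h import *
a=read_camera("side")[140:270,200:380];cv2.imwrite("pics/side5.png",cv2.resize(a,None,fx=4,fy=4))
x=np.array([.237,.9715,0]);y=np.array([-.9715,.237,0]);P=np.array([.5802,-.0943,0])
f=lambda P:((proj("side",P)[:,:2]-[200,140])*4).round()
print("home tip top +y/-y corners",f([P+x*.235-y*.018+[0,0,.042],P+x*.235-y*.054+[0,0,.042]]))
E
```

```text
t 7.45 pos [ 0.61962977  0.11169983 -0.00214659] jig 0.20947368464242488 0.010515941276535757 x-yaw -13.67045912623658 q6 1.9486824789261485 F [ 0.46210426  0.13582637 -0.20499688] -0.00011572977419905978
t 7.7833 pos [ 0.62920196  0.10935222 -0.00231609] jig 0.20946159509616635 0.0006601756613621853 x-yaw -13.651143898773759 q6 1.9424509614640333 F [ 0.93379436  0.44918914 -0.24421825] 0.0008824735840297617
home tip top +y/-y corners [[244. 296.]
 [218. 275.]]
```

View pics/side5.png

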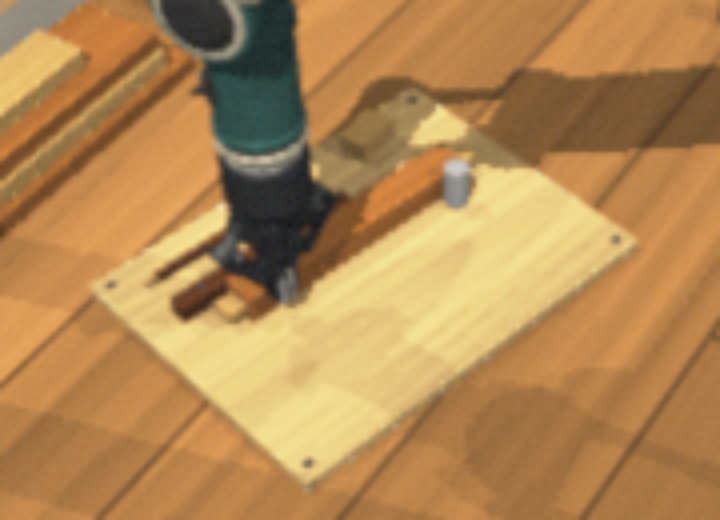

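The tenon is now near (232,305) and the rail is about 8 mm from the fence. I'll finish in small steps, watching for the force rise at the fence.

```bash
python3 -m crank '[[[0.3,0,0,0,0,0],[0.2,0,0,0,0,0],[0,0,0,0,0,0]]]' >/dev/null; python3 t.py
python3 -m crank '[[[0.2,0,0,0,0,0],[0,0,0,0,0,0]]]' >/dev/null; python3 t.py
python3 -m crank '[[[0.15,0,0,0,0,0],[0,0,0,0,0,0]]]' >/dev/null; python3 t.py
```

```text
t 8.0833 pos [ 0.63372804  0.10829503 -0.00236342] jig 0.20950721644125195 -0.003987471483456183 x-yaw -13.646881275615568 q6 1.9396475007893024 F [-0.0415162   0.27096594  0.11570337] 0.002834222140616885
t 8.25 pos [ 0.63483434  0.10798876 -0.00248728] jig 0.20947187105745263 -0.005134826411005085 x-yaw -13.658155096555282 q6 1.9385869567036509 F [-1.71195687  1.36445992  1.53839483] 0.003330428198373536
t 8.4167 pos [ 0.63484809  0.10794229 -0.00258011] jig 0.2094299861672881 -0.0051591973790076125 x-yaw -13.661237773940979 q6 1.9377358680175025 F [-5.79765218  1.26715977  3.40599014] 0.002650505264688022
```

The force has risen and the motion has stalled, so the rail is against the fence. I'll retreat and check.

```bash
python3 -m crank '[[[-0.5,0,0,0,0,0],[-2,0,0,0,0,0],[-3,0,0,0,0,0],[-1,0,-3,0,0,0],[0,0,-4,0,0,0],[0,0,-4,0,0,0],[-3,0,-4,0,0,0],[-3,0,-2,0,0,0]]]' >/dev/null
python3 -m crank '[[[0,4,0,0,0,0],[0,4,0,0,0,0],[0,4,0,0,0,0],[0,4,0,0,0,0],[0,4,0,0,0,0],[0,4,0,0,0,0],[0,4,0,0,0,0],[0,4,0,0,0,0]]]' >/dev/null
python3 -m crank '[[[0,4,0,0,0,0],[0,4,0,0,0,0],[0,4,0,0,0,0],[0,0,0,0,0,0],[0,0,0,0,0,0]]]' >/dev/null; python3 t.py
python3 - <<'E'
from h import *
a=read_camera("top")[115:240,230:380];cv2.imwrite("pics/top6.png",a)
h=cv2.cvtColor(a,cv2.COLOR_BGR2HSV)
for (x,y) in [(183,343),(300,300),(300,400)]: pass
b=cv2.imread("pics/top1.png");hb=cv2.cvtColor(b,cv2.COLOR_BGR2HSV)
print("hsv rail",hb[300,350],"board",hb[400,350],hb[200,90],"fence",hb[190,300])
print("row scan",[tuple(int(c) for c in h[k,60]) for k in range(20,70,2)])
m=((h[...,0]<17)&(h[...,1]>140)&(h[...,2]>110)).astype(np.uint8)
m[:20]=0
n,l,st,c=cv2.connectedComponentsWithStats(m)
for i in np.argsort(-st[1:,4])[:4]+1:
    ys,xs=np.where(l==i);r=cv2.minAreaRect(np.c_[xs,ys].astype(np.float32))
    P=w("top",cv2.boxPoints(r)+[230,115],.042)-[.5802,-.0943,0]
    print(st[i],np.round(P@np.array([[.237,-.9715],[.9715,.237],[0,0]]),3).tolist())
E
```

```text
t 10.1667 pos [ 0.4157981  -0.29398712  0.1611016 ] jig -0.23295929251093317 0.112390599342818 x-yaw -13.902238187907807 q6 1.1493754200801796 F [0.61240326 0.38030621 1.116358  ] -0.0037546729081275277
hsv rail [ 14 180 184] board [ 18 130 216] [ 16 144 186] fence [ 12 162 118]
row scan [(18, 128, 214), (15, 144, 135), (15, 144, 138), (19, 124, 218), (19, 126, 220), (18, 131, 202), (18, 131, 206), (16, 138, 139), (12, 117, 111), (13, 107, 107), (13, 164, 134), (14, 178, 181), (14, 179, 185), (14, 180, 181), (14, 179, 184), (15, 177, 180), (15, 150, 146), (17, 129, 207), (17, 131, 214), (18, 128, 217), (21, 119, 222), (19, 128, 220), (18, 130, 216), (18, 129, 221), (19, 129, 221)]
[   0   20  150  105 5499] [[0.388, -0.076], [-0.1, -0.191], [-0.173, 0.151], [0.301, 0.262]]
[  31   29   88   38 1257] [[0.278, -0.017], [0.277, -0.079], [-0.029, -0.069], [-0.027, -0.008]]
[42 20 40  9 83] [[0.25, -0.107], [0.251, -0.115], [0.117, -0.117], [0.117, -0.109]]
[118  38   1   1   1] [[-0.012, -0.106], [-0.012, -0.106], [-0.012, -0.106], [-0.012, -0.106]]
```

```bash
python3 - <<'E'
from h import *
a=cv2.imread("pics/top6.png");h=cv2.cvtColor(a,cv2.COLOR_BGR2HSV)
m=((h[...,1]>165)&(h[...,2]>145)).astype(np.uint8);m=cv2.morphologyEx(m,cv2.MORPH_OPEN,np.ones((3,3),np.uint8))
n,l,st,c=cv2.connectedComponentsWithStats(m)
for i in np.argsort(-st[1:,4])[:4]+1:
    ys,xs=np.where(l==i);r=cv2.minAreaRect(np.c_[xs,ys].astype(np.float32))
    P=w("top",cv2.boxPoints(r)+[230,115],.042)-[.5802,-.0943,0]
    print(st[i],np.round(P@np.array([[.237,-.9715],[.9715,.237],[0,0]]),3).tolist())
E
```

```text
[ 41  37  77  29 795] [[0.235, -0.02], [0.234, -0.057], [-0.024, -0.048], [-0.023, -0.011]]
```

The rail measures 258 x 37 mm. Its free end is at jig y = -38 mm, it is about 2° off the fence line, and its origin is about 32 mm from the post. I'm handing in.

```bash
python3 -c "
from workcell import *
print(finish_job())"
```

```text
the job is handed in; nothing more can be done
None
```

The long rail now lies along the fence, about 2° off its line, with its free end about 2 mm from its place and its other end still beside the post; I handed the job in at about 10 s, but no verdict came back.

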